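# Book in a stripped-down gas regulator and show its gauge to the camera

### The job

A gas regulator has been taken apart and its parts are being booked in. First put the round brass nut in the square box and the long brass nipple in the oblong box; then take the larger pressure gauge out of its rack and hold it up in front of the inspection camera, the middle of its dial 120 mm straight out from the lens on the lens axis, dial facing squarely into the tilted lens and the gauge right way up (stem end down) as the camera sees it. Finish while still holding it there, steady, with nothing else carrying it, and leave the smaller gauge and everything else where it is.

Things in the scene. Friction and masses are not known exactly. Their poses are not given: they have to be found in the camera images.
- gauge: the larger pressure gauge, 160 g: round steel case 56 mm in diameter, 28 mm thick, standing on edge; under its rim a brass block 22 mm square, 14 mm high, then a 12 mm stem 18 mm long, loose in a rack hole. Origin: on the stem axis at the block's underside, level with the rack top; case centre 40 mm above it. x points out of the dial (at the start away from the robot, +x within 30 degrees), z up
- gauge_dial (a point): the centre of the larger gauge's white dial, 14 mm in front of the case centre (gauge frame 0.014, 0, 0.040). Gripped from above by the two sides of its rim (56 mm, across the gauge's y), the dial stays clear
- gauge_back (a point): the centre of the larger gauge's back face, 28 mm behind the dial centre (gauge frame -0.014, 0, 0.040)
- rack: fixed aluminium block 70 x 200 x 30 mm high with two holes 15 mm wide and 24 mm deep in its top, 52.5 mm either side of its centre along y; the gauges stand in the holes, either one in either hole. Origin: centre of its underside, on the bench.
- nut: round brass union nut: a ring 34 mm in outer diameter, 18 mm bore, 18 mm high, lying flat on the bench, 70 g. Origin: centre of its underside.
- nipple: brass nipple, 58 mm long, lying on the bench, 70 g: an 18 mm cube-shaped collar in the middle with a 13 mm round end on each side. Origin: centre of the collar's underside; x along its length; y across the flat sides of the collar (18 mm).
- box_square: open grey plastic box, 120 x 120 mm, 35 mm high, walls and floor 3 mm thick, fixed to the bench. Origin: centre of its underside.
- box_long: open grey plastic box, 100 mm (x) x 160 mm (y), 35 mm high, walls and floor 3 mm thick, fixed to the bench; same plastic as the square box and the two may stand in either place. Origin: centre of its underside.
- camera: stand of the inspection camera at the robot's left, fixed: base plate 120 x 120 x 15 mm, steel post 22 mm in diameter and 305 mm tall. Origin: foot of the post, on the bench; x is the horizontal direction in which the camera looks, z up.
- camera_head: the white camera, 50 x 50 x 75 mm, its black lens 38 mm wide in a 54 mm ring light, looking 25 degrees below level. Origin: centre of the lens front, 250 mm above the bench, 60 mm ahead of the post. x: the lens axis, out of the lens; z: the camera's up, leaning 25 degrees forward. Wanted of the gauge: its x against this x, its z along this z
- focus (a point): the point in empty air, on the lens axis 120 mm out from the lens front (about 199 mm above the bench), where the centre of the dial belongs
- gauge_small: the smaller gauge, not wanted: case 40 mm in diameter, 24 mm thick, otherwise like the larger, in the other hole. Origin and axes as on the larger one (case centre 32 mm above the origin). Leave it in its hole.
- tee: bystander: steel tee fitting 44 x 24 x 16 mm lying on the bench between the brass fittings. Origin: underside of its middle.
- wrench: bystander: steel wrench 170 mm long lying on the bench, x along it. Origin: middle of its underside.
- jar: bystander: small amber jar 54 mm in diameter, 50 mm tall, beyond the rack. Origin: centre of its underside.
- bottle: bystander: white bottle 56 mm in diameter, 140 mm tall, beyond the rack. Origin: centre of its underside.
- meter: bystander: grey hand-held meter 75 x 130 x 28 mm lying on the bench beyond the boxes. Origin: centre of its underside.
- pen_cup: bystander: steel cup 72 mm in diameter, 90 mm tall. Origin: centre of its underside.

How it is judged:
By the outcome, as a careful person would: the job done as asked, in the order asked, and still so for the second after the job is handed in, while the arm keeps its last pose, push and grip.
It also fails if it takes over 70 s, if anything falls off the work surface, if the arm or the gripper's body presses on something with over 40 N, if the wrist force passes 120 N, or if a joint passes its speed limit or range.

### The arm

A 6-joint arm with a two-finger parallel gripper is mounted at the origin on the work surface. World frame = base frame: x ahead of the robot, y to its left, z up, the work surface at z = 0. Lengths are in m, angles in degrees, forces in N, time in s.
With the tool pointing down it reaches from about 0.25 to 0.725 m from the base axis. Payload 9.7 kg.
Tool frame: the origin (TCP) lies between the finger pads; the fingertips stand bot.tcp_to_tips ahead of it and the grasp point (between the pads) lies 2 mm behind it (bot.tcp_to_tips is the distance from the TCP to the fingertips, in m); z points along the fingers, y is the line along which they close (so a half turn about z gives the same grasp; the last joint's range is limited). The gripper opens to 85 mm and grips with 20 to 120 N. Pads are 22 mm wide; open, the fingers measure 114 mm over their backs; the gripper's body (76 mm by 85 mm) begins 54 mm behind the grasp point. The pads swing forward as they close: fully open they stand 13 mm farther back than shut.
Start: joints at [-74.599, 4.979, 10.078, 95.1, 0, 90], TCP at [0.146, -0.53, 0.217] pointing down, gripper open.
Joint ranges: [-179.16, 179.16], [-48.56, 103.87], [-65.8, 70.77], [-126.05, 130.52], [-82.76, 87.17], [-180, 180]. Speed limits (degrees/s): [127.2, 127.2, 147.25, 180, 180, 180].

### API

Orientations are given as [roll, pitch, yaw] about the fixed x, y, z axes, in that order (R = Rz(yaw) Ry(pitch) Rx(roll)).
In Python, from workcell import sensors, camera, camera_params, bot gives the robot as it stands.
- The arm moves only by the tool apply_moves, never from a script. Its argument "motion" is a list of rows, each an object with "jaw": the opening, from -1 (shut) to 1 (fully open); "xyz": the shift along the tool's x, y, z in mm, a list of three; "twist": the turn about the tool's z in rad. A call has 1 to 5 rows; each row is the pose to reach, as a shift and turn from the pose commanded when the call began, along the tool's axes at that moment; what a row does not reach only later rows make up. A row lasts 1/8 s, in which the tool goes at most 62.5 mm and 10.7 degrees, less where a joint would pass 70% of its speed; a pose out of reach is approached as far as the arm can. A call with a gripper value outside its range is refused whole. The fingers move at their own pace and stop on an object; "grip_force" is the grip in N (left out, the last holds). Time passes only in rows, so rows that repeat a pose let the fingers close. It gives the time, the measured TCP pose, the force, the opening and the grip force at its end, in the units of the state.
- sensors.get_obs(): the state, without advancing time (a new reading comes with each control period).
- camera(name): name is "scene" or "top" or "wrist"; returns (picture, depth): 384x512x3 uint8, red, green, blue; 384x512 float32, m along the optical axis (not along the pixel's ray), 0 where there is no reading.
- camera_params(name): a dict with "mtx" (3x3 intrinsics, pixels), "k1" (the pictures are not rectified: a ray, as slopes to the right and down, at radius r is drawn at 1 + k1 r^2 times it, then the intrinsics apply), "rvec" (rotation vector, rad) and "tvec" (3), from world to camera coordinates, as OpenCV has them. Camera axes: x right, y down, z forward; pixel columns grow to the right and rows downward; lengths in m; the calibration is good to about 2 mm. A picture is of the moment at which its call begins: read the wrist's pose just before it. camera_params takes no time and is no camera call; for the wrist camera it gives the pose at the moment of the call.
- bot.job_done(): hands the job in; it is judged then, once.
The state is a dict: "time": time; "q": joint angles; "qd": joint speeds; "joint_efforts": joint torques, N m; "ee_pos": TCP position; "tcp_rot": TCP orientation; "wrist_force": force on the tool from outside, world axes, zero at the start; "torque": the same for the moment, N m; "opening": finger opening in m; "grasp_force": force on a finger pad.
Only numpy, scipy, OpenCV 4.12 (cv2) and the standard library are available. Lean on these libraries where they do the work, as an engineer would, in place of code of your own. Each camera call takes 0.05 s, during which the arm holds its last target. There are 200 camera calls.

## Working session

There is one attempt and no reset: what is moved stays moved. The work goes in short steps, Python scripts to look and compute and a tool call to move; the robot and the scene stay as the last step left them, time stands still between calls to the robot, and variables do not carry over. Pictures are saved under pics/ and viewed, at most 10 in all, crops included, and the job is handed in when it is done.

Besides the shell and the picture viewer there is one more tool, called as name([rows], argument=value, ...), one row to a line, values as JSON. apply_moves: Moves the arm, as the interface text tells. Its arguments: {"type":"object","properties":{"motion":{"type":"array","items":{"type":"object","properties":{"jaw":{"type":"number"},"xyz":{"type":"array","items":{"type":"number"}},"twist":{"type":"number"}}}},"grip_force":{"type":"number"}},"required":["motion"]}

```bash
ls; mkdir -p pics; cat > h.py <<'E'
import numpy as np, cv2
from workcell import sensors, camera, camera_params, bot
def snap(name, fn=None):
    P=camera_params(name); img,d=camera(name)
    if fn: cv2.imwrite('pics/'+fn+'.png',img[:,:,::-1])
    np.savez('pics/'+(fn or name)+'.npz',img=img,d=d,**{k:np.array(P[k]) for k in('mtx','k1','rvec','tvec')})
    return img,d,P
def cloud(d,P):
    K=np.array(P['mtx'],float);k1=float(P['k1']);R=cv2.Rodrigues(np.array(P['rvec'],float))[0];t=np.array(P['tvec'],float).ravel()
    v,u=np.mgrid[:d.shape[0],:d.shape[1]].astype(float)
    s=cv2.undistortPoints(np.stack([u.ravel(),v.ravel()],1)[:,None],K,np.array([k1,0,0,0.]))[:,0]
    X=np.c_[s,np.ones(len(s))]*d.ravel()[:,None]
    W=(X-t)@R; W[d.ravel()==0]=np.nan
    return W.reshape(*d.shape,3)
def load(fn):
    z=np.load('pics/'+fn+'.npz'); return z['img'],z['d'],cloud(z['d'],z)
E
python3 - <<'E'
from h import *
print(sensors.get_obs(), bot.tcp_to_tips)
for n in('top','scene'):
    i,d,P=snap(n,n+'0'); print(n,P)
E
```

```text
pics
{'time': 0.0, 'q': array([-7.45976134e+01,  5.00889004e+00,  1.00336133e+01,  9.50996520e+01,
        1.52452002e-03,  8.99989618e+01]), 'qd': array([-0.01401534,  0.05849786, -0.04373904, -0.08120993, -0.05689144,
        0.02010868]), 'joint_efforts': array([ 2.30277619e-03, -5.20389891e+01,  4.64802575e+01,  1.64141954e-02,
       -2.74197527e-05, -1.00885674e-05]), 'ee_pos': array([ 0.14601737, -0.52999646,  0.21599676]), 'tcp_rot': array([-1.79925071e+02, -1.52587647e-03,  1.54034228e+01]), 'wrist_force': array([ 0.08151107,  0.34984704, -0.09126389]), 'torque': array([-0.08718712, -0.01350289, -0.0494733 ]), 'grasp_force': 0.0, 'opening': 0.08538186060810346} 0.017
top {'mtx': array([[478.48609532,   0.        , 255.11980334],
       [  0.        , 478.48609532, 189.68990803],
       [  0.        ,   0.        ,   1.        ]]), 'k1': -0.07498327880829501, 'rvec': array([ 2.17105655, -2.19994341,  0.12266481]), 'tvec': array([0.05168044, 0.59443114, 1.52783936])}
scene {'mtx': array([[429.16297323,   0.        , 256.72502153],
       [  0.        , 429.16297323, 186.18781415],
       [  0.        ,   0.        ,   1.        ]]), 'k1': -0.040488212631066146, 'rvec': array([ 2.11474201,  0.55061097, -0.28868493]), 'tvec': array([-0.53004424,  0.02008466,  1.54688218])}
```

View pics/top0.png

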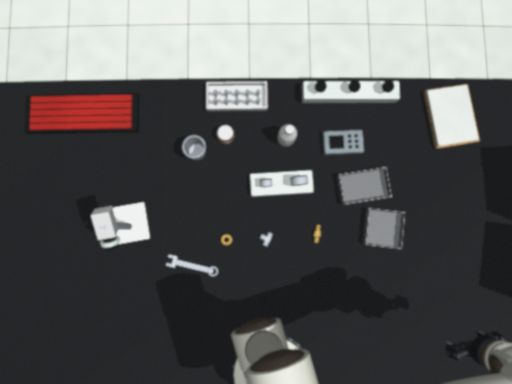

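View pics/scene0.png

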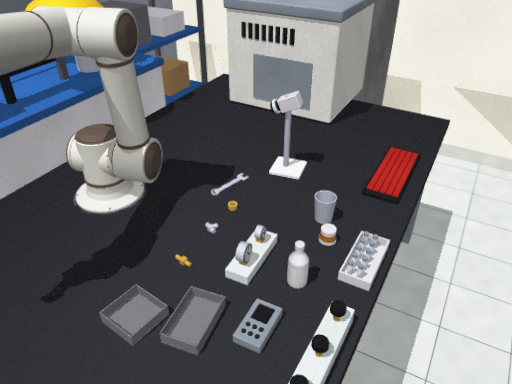

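```bash
python3 - <<'E'
from h import *
for fn in('top0','scene0'):
    img,d,W=load(fn); z=W[...,2]
    ok=np.isfinite(z)&(W[...,0]>.15)&(W[...,0]<.95)&(np.abs(W[...,1])<.75)
    bench=ok&(np.abs(z)<.02); A=np.c_[W[bench][:,:2],np.ones(bench.sum())]; print(fn,'bench',np.linalg.lstsq(A,W[bench][:,2],rcond=None)[0].round(4))
    m=(ok&(z>.008)).astype(np.uint8)
    n,lab,st,c=cv2.connectedComponentsWithStats(m,connectivity=4)
    for k in range(1,n):
        if st[k,4]<25: continue
        p=W[lab==k]; (cx,cy),(w,h),a=cv2.minAreaRect((p[:,:2]*1000).astype(np.float32))
        print(c[k].round(),st[k,4],'rect',round(cx),round(cy),round(w),round(h),round(a),'z',p[:,2].max().round(3),np.median(p[:,2]).round(3),img[lab==k].mean(0).round())
E
```

```text
top0 bench [ 0.0032  0.0012 -0.0016]
[350.  91.] 2028 rect 918 -277 64 323 1 z 0.104 0.05 [165. 172. 170.]
[237. 103.] 357 rect 908 100 200 84 90 z 0.062 0.027 [183. 185. 186.]
[452. 116.] 2560 rect 840 -628 202 158 9 z 0.044 0.031 [220. 222. 215.]
[226.  97.] 72 rect 910 133 55 23 8 z 0.058 0.047 [164. 170. 173.]
[247.  97.] 61 rect 904 65 17 44 89 z 0.059 0.049 [161. 168. 171.]
[258.  96.] 64 rect 910 31 16 54 88 z 0.061 0.048 [167. 174. 177.]
[215.  97.] 65 rect 903 173 20 40 86 z 0.06 0.049 [161. 168. 171.]
[ 90. 113.] 3686 rect 862 590 320 135 89 z 0.035 0.022 [147.  44.  41.]
[287. 135.] 315 rect 768 -61 54 54 30 z 0.146 0.094 [152. 153. 153.]
[226. 134.] 232 rect 780 138 50 50 85 z 0.06 0.048 [197. 195. 192.]
[342. 142.] 925 rect 756 -249 83 134 2 z 0.038 0.027 [111. 120. 125.]
[194. 146.] 305 rect 729 236 70 69 44 z 0.096 0.065 [122. 127. 132.]
[365. 184.] 303 rect 605 -319 103 175 8 z 0.044 0.03 [84. 85. 87.]
[282. 183.] 1343 rect 617 -44 71 201 3 z 0.103 0.031 [207. 214. 213.]
[120. 224.] 1996 rect 485 448 139 103 9 z 0.324 0.036 [202. 205. 204.]
[383. 225.] 267 rect 464 -3
[... 759 characters left out ...]
43.  69.]
[211. 227.] 72 rect 439 8 33 42 65 z 0.021 0.013 [182. 184. 197.]
[328. 234.] 303 rect 780 133 50 52 54 z 0.053 0.041 [183. 166. 155.]
[250. 254.] 1491 rect 616 -46 74 205 3 z 0.1 0.029 [187. 190. 192.]
[360. 258.] 1059 rect 907 97 86 208 0 z 0.058 0.029 [170. 173. 181.]
[298. 266.] 758 rect 771 -72 45 54 88 z 0.141 0.08 [186. 186. 189.]
[182. 260.] 76 rect 450 -161 18 58 80 z 0.022 0.014 [196. 158.  76.]
[134. 313.] 1067 rect 464 -379 122 125 82 z 0.039 0.024 [90. 90. 95.]
[192. 319.] 1103 rect 605 -318 103 165 9 z 0.039 0.024 [91. 90. 95.]
[257. 325.] 1551 rect 751 -254 77 134 3 z 0.034 0.028 [111. 118. 127.]
[323. 345.] 2360 rect 920 -261 279 60 90 z 0.098 0.051 [169. 172. 172.]
```

```bash
python3 - <<'E'
from h import *
a=cv2.imread('pics/scene0.png'); t=cv2.imread('pics/top0.png')
A=cv2.resize(a[75:190,240:345],None,fx=4,fy=4,interpolation=3)[:460,:400]
B=cv2.resize(a[215:290,215:290],None,fx=5,fy=5,interpolation=3)
B=cv2.copyMakeBorder(B,0,460-375,0,0,0)
cv2.imwrite('pics/z1.png',np.hstack([A,B]))
E
```

```text
(no output)
```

View pics/z1.png

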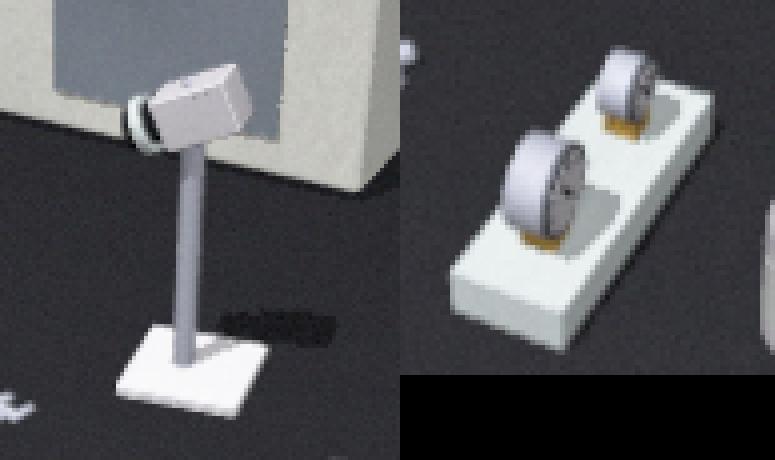

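The top view shows the nut at (227,240), the nipple at (318,234), the large gauge at (299,180), the oblong box at (364,186) and the square box at (385,228). In the crop, the inspection camera's lens looks towards -x and both dials face +x. First I'll move towards the nut.

apply_moves([
  {"jaw": 1, "xyz": [40, -48, 0], "twist": 0.1},
  {"jaw": 1, "xyz": [80, -96, 0], "twist": 0.269},
  {"jaw": 1, "xyz": [120, -144, 0], "twist": 0.269},
  {"jaw": 1, "xyz": [160, -192, 0], "twist": 0.269},
  {"jaw": 1, "xyz": [200, -240, 0], "twist": 0.269},
])

```text
time: 0.72
ee_pos: [0.2754, -0.2439, 0.2165]
tcp_rot: [180.0, -0.0, -0.1]
wrist_force: [0.5, -0.5, 0.2]
opening: 0.0853
grasp_force: 0.0
```

```bash
cat >> h.py <<'E'
from scipy.spatial.transform import Rotation as Ro
def go(x,y,z,yaw):
    "tool-frame shift (mm) and twist (rad) from measured pose to world target (mm, deg)"
    o=sensors.get_obs(); R=Ro.from_euler('xyz',o['tcp_rot'],degrees=True).as_matrix()
    s=R.T@(np.array([x,y,z])-1000*np.array(o['ee_pos'])); tw=-np.deg2rad((yaw-o['tcp_rot'][2]+180)%360-180)
    print('at',(1000*np.array(o['ee_pos'])).round(1),np.round(o['tcp_rot'],2),'t',round(o['time'],2),'F',np.round(o['wrist_force'],1),'op',round(o['opening'],4),'gf',round(o['grasp_force'],1),'-> shift',s.round(1),'twist',round(tw,3))
E
python3 - <<'E'
from h import *
go(437,138,200,0)
P=camera_params('wrist'); R=cv2.Rodrigues(np.array(P['rvec']))[0]; print('wristcam pos',-R.T@np.array(P['tvec']).ravel(),R.T[:,2],P['mtx'][0,0])
C=[]
for fn in('top0','scene0'):
    img,d,W=load(fn); p=W[np.isfinite(W[...,2])]
    s=p[(abs(p[:,0]-.485)<.2)&(abs(p[:,1]-.45)<.2)]
    b=s[(s[:,2]>.008)&(s[:,2]<.022)]; print(fn,'base',len(b),cv2.minAreaRect((b[:,:2]*1000).astype(np.float32)))
    q=s[(s[:,2]>.06)&(s[:,2]<.2)]; print('post',len(q),q.mean(0) if len(q) else '',q.min(0) if len(q) else '',q.max(0) if len(q) else '')
    h=s[s[:,2]>.22]; print('head',len(h),h.mean(0),h.min(0),h.max(0)); C.append(h)
    g=p[(abs(p[:,0]-.617)<.05)&(abs(p[:,1]+.045)<.1)&(p[:,2]>.05)]
    for sg in(g[g[:,1]<-.045],g[g[:,1]>-.045]): print('gauge',len(sg),sg.mean(0),sg[:,2].max(),cv2.minAreaRect((sg[:,:2]*1000).astype(np.float32)))
    k=p[(abs(p[:,0]-.617)<.06)&(abs(p[:,1]+.045)<.12)&(p[:,2]>.024)&(p[:,2]<.036)];print('rack',cv2.minAreaRect((k[:,:2]*1000).astype(np.float32)))
E
```

```text
at [ 275.4 -243.9  216.5] [ 1.8e+02 -1.0e-02 -6.0e-02] t 0.72 F [ 0.5 -0.5  0.2] op 0.0853 gf 0.0 -> shift [ 161.2 -382.1   16.5] twist -0.001
wristcam pos [ 0.34897956 -0.2430383   0.37356163] [-2.91711607e-01  2.87114238e-04 -9.56506276e-01] 330.12678508815804
top0 base 1139 ((484.05419921875, 451.40850830078125), (399.304443359375, 397.8187255859375), 0.5195473432540894)
post 73 [0.48220217 0.44877699 0.1250265 ] [0.47178625 0.44378931 0.06073683] [0.49327943 0.45675769 0.19656143]
head 912 [0.47541551 0.45038028 0.29304003] [0.41623378 0.42165587 0.24407675] [0.53280241 0.48790505 0.32355327]
gauge 173 [ 0.61824924 -0.09363582  0.08933201] 0.1030025623686457 ((620.00048828125, -95.610107421875), (28.910058975219727, 55.01126480102539), 6.007079124450684)
gauge 105 [0.61412037 0.00952445 0.07637936] 0.08765290594669965 ((615.1549072265625, 9.27225399017334), (25.48659324645996, 38.96957778930664), 4.437533855438232)
rack ((617.5525512695312, -43.571144104003906), (70.8888168334961, 200.5814666748047), 2.7216572761535645)
scene0 base 488 ((433.3984375, 411.3526306152344), (302.05914306640625, 157.44461059570312), 36.238914489746094)
post 193 [0.48484883 0.4452975  0.13200812] [0.47074367 0.43483864 0.06035879] [0.4939895  0.45962288 0.19984886]
head 538 [0.48266306 0.43706513 0.27808017] [0.41713265 0.41509055 0.22098357] [0.53210215 0.48115705 0.31929205]
gauge 279 [ 0.62454193 -0.10871382  0.08053266] 0.09971696508775112 ((619.7750244140625, -102.02162170410156), (29.590431213378906, 52.87537384033203), 6.545393943786621)
gauge 131 [ 0.61743137 -0.00155556  0.07010557] 0.08351706773168549 ((615.3978881835938, 6.381013870239258), (25.515975952148438, 44.16130447387695), 0.6193752288818359)
rack ((615.7899169921875, -46.1353759765625), (73.28335571289062, 205.23626708984375), 3.0619614124298096)
```

apply_moves([
  {"jaw": 0.6, "xyz": [24, -57, 0]},
  {"jaw": 0.6, "xyz": [48, -114, 0]},
  {"jaw": 0.6, "xyz": [72, -171, 0]},
  {"jaw": 0.6, "xyz": [96, -228, 10]},
  {"jaw": 0.6, "xyz": [120, -285, 30]},
])

```text
validation failed for argument at $.mo...
```

apply_moves([
  {"jaw": 0.6, "xyz": [20, -50, 20]},
  {"jaw": 0.6, "xyz": [41, -97, 40]},
  {"jaw": 0.6, "xyz": [41, -97, 80]},
  {"jaw": 0.6, "xyz": [41, -97, 80]},
])

```text
validation failed for argument at $.mo...
```

```bash
cat >> h.py <<'E'
def blob(W,cx,cy,r,z0,z1,img=None,brass=False):
    m=(np.hypot(W[...,0]-cx/1e3,W[...,1]-cy/1e3)<r/1e3)&(W[...,2]>z0/1e3)&(W[...,2]<z1/1e3)
    if brass: m&=(img[...,0].astype(int)-img[...,2]>40)
    p=W[m]*1000; print('blob',len(p),'rect',cv2.minAreaRect(p[:,:2].astype(np.float32)),'zmax',np.percentile(p[:,2],[50,98]).round(1)); return p
E
python3 - <<'E'
from h import *
go(437,138,20,0)
img,d,P=snap('wrist','w1'); W=cloud(d,P); blob(W,437,138,60,6,40,img,True); blob(W,437,138,60,13,40,img,True)
E
```

```text
at [ 275.4 -243.9  216.5] [ 1.8e+02 -1.0e-02 -6.0e-02] t 0.72 F [ 0.5 -0.5  0.2] op 0.0853 gf 0.0 -> shift [ 161.2 -382.1  196.5] twist -0.001Traceback (most recent call last):
  File "<stdin>", line 3, in <module>
  File "h.py", line 26, in blob
    p=W[m]*1000; print('blob',len(p),'rect',cv2.minAreaRect(p[:,:2].astype(np.float32)),'zmax',np.percentile(p[:,2],[50,98]).round(1)); return p
                                                                                               ~~~~~~~~~~~~~^^^^^^^^^^^^^^^^
    return _quantile_unchecked(
        a, q, axis, out, overwrite_input, method, keepdims, weights)
    return _ureduce(a,
                    func=_quantile_ureduce_func,
    ...<5 lines>...
                    overwrite_input=overwrite_input,
                    method=method)
    r = func(a, **kwargs)
    result = _quantile(arr,
                       quantiles=q,
    ...<2 lines>...
                       out=out,
                       weights=wgt)
    slices_having_nans = np.isnan(arr[-1, ...])
                                  ~~~^^^^^^^^^
IndexError: index -1 is out of bounds for axis 0 with size 0
```

apply_moves([
  {"jaw": 0.6, "xyz": [24, -57, 0], "twist": 0},
  {"jaw": 0.6, "xyz": [48, -114, 0], "twist": 0},
  {"jaw": 0.6, "xyz": [72, -171, 0], "twist": 0},
  {"jaw": 0.6, "xyz": [96, -228, 10], "twist": 0},
  {"jaw": 0.6, "xyz": [120, -285, 30], "twist": 0},
])

```text
time: 1.4
ee_pos: [0.3954, 0.0173, 0.1876]
tcp_rot: [-179.0, -0.1, 1.7]
wrist_force: [0.6, -1.2, -0.2]
opening: 0.0682
grasp_force: 0.0
```

apply_moves([
  {"jaw": 0.6, "xyz": [20, -50, 20], "twist": 0},
  {"jaw": 0.6, "xyz": [41, -97, 40], "twist": 0},
  {"jaw": 0.6, "xyz": [41, -97, 80], "twist": 0},
  {"jaw": 0.6, "xyz": [41, -97, 80], "twist": 0},
])

```text
time: 1.9
ee_pos: [0.4372, 0.059, 0.107]
tcp_rot: [-176.6, 0.3, 5.4]
wrist_force: [-0.5, -0.1, 0.2]
opening: 0.0681
grasp_force: 0.0
```

```bash
python3 - <<'E'
from h import *
go(437,138,20,0)
img,d,P=snap('wrist','w1'); W=cloud(d,P); blob(W,437,138,60,6,40,img,True); blob(W,437,138,60,13,40,img,True)
E
```

```text
at [437.2  59.  107. ] [-176.61    0.32    5.44] t 1.9 F [-0.5 -0.1  0.2] op 0.0681 gf 0.0 -> shift [  7.8 -73.4  91.5] twist 0.095
blob 1259 rect ((433.9186706542969, 138.24313354492188), (32.98455810546875, 32.733585357666016), 13.871828079223633) zmax [17.5 19.1]
blob 1053 rect ((433.9070739746094, 138.24005126953125), (32.96111297607422, 32.717247009277344), 13.386455535888672) zmax [17.7 19.2]
```

```bash
python3 - <<'E'
from h import *
o=sensors.get_obs(); print(o['q'].round(2), o['qd'].round(1), o['joint_efforts'].round(1))
E
```

```text
[  5.41 -10.47 -16.93  83.83   3.41 179.94] [-0.5 -1.2  2.3  2.1 -0.5 -0.1] [ -0.8 -37.6  49.2   0.1   0.   -0. ]
```

apply_moves([
  {"jaw": 0.6, "xyz": [0, 0, 0], "twist": -0.18},
  {"jaw": 0.6, "xyz": [-1, 0, 0], "twist": -0.36},
  {"jaw": 0.6, "xyz": [-2, 0, 0], "twist": -0.54},
  {"jaw": 0.6, "xyz": [-2, 0, 0], "twist": -0.72},
  {"jaw": 0.6, "xyz": [-2, 0, 0], "twist": -0.785},
])

```text
time: 2.58
ee_pos: [0.4366, 0.0586, 0.1107]
tcp_rot: [-177.6, -2.4, 50.5]
wrist_force: [0.5, 0.2, 0.1]
opening: 0.0686
grasp_force: 0.0
```

```bash
python3 - <<'E'
from h import *
go(434,138,20,45)
img,d,P=snap('wrist','w2'); W=cloud(d,P); blob(W,437,138,60,6,40,img,True)
E
```

```text
at [436.6  58.6 110.7] [-177.62   -2.4    50.55] t 2.58 F [0.5 0.2 0.1] op 0.0686 gf 0.0 -> shift [ 55.8 -48.6  95.3] twist 0.097
blob 1283 rect ((434.088134765625, 138.62814331054688), (33.16854476928711, 33.26102066040039), 18.524621963500977) zmax [17.5 19.2]
```

apply_moves([
  {"jaw": 0.6, "xyz": [28, -24, 22], "twist": 0},
  {"jaw": 0.6, "xyz": [56, -49, 45], "twist": 0},
  {"jaw": 0.6, "xyz": [56, -49, 80], "twist": 0},
  {"jaw": 0.6, "xyz": [56, -49, 92], "twist": 0},
  {"jaw": 0.6, "xyz": [56, -49, 92], "twist": 0},
])

```text
time: 3.25
ee_pos: [0.4336, 0.138, 0.0221]
tcp_rot: [-177.5, -2.3, 50.3]
wrist_force: [-0.2, 0.5, 0.2]
opening: 0.0682
grasp_force: 0.0
```

apply_moves([
  {"jaw": -0.5, "xyz": [0, 0, 0], "twist": 0},
  {"jaw": -0.5, "xyz": [0, 0, 0], "twist": 0},
  {"jaw": -0.5, "xyz": [0, 0, 0], "twist": 0},
  {"jaw": -0.5, "xyz": [0, 0, 0], "twist": 0},
], grip_force=50)

```text
time: 3.75
ee_pos: [0.4338, 0.1382, 0.022]
tcp_rot: [-177.6, -2.3, 50.3]
wrist_force: [0.0, -0.0, -0.0]
opening: 0.0211
grasp_force: 0.0
```

```bash
python3 - <<'E'
from h import *
go(434,138,120,45)
go(464,-379,120,45)
print(sensors.get_obs()['q'])
E
```

```text
at [433.8 138.2  22. ] [-177.56   -2.34   50.33] t 3.75 F [ 0. -0. -0.] op 0.0211 gf 0.0 -> shift [  3.9  -3.9 -97.8] twist 0.093
at [433.8 138.2  22. ] [-177.56   -2.34   50.33] t 3.75 F [ 0. -0. -0.] op 0.0211 gf 0.0 -> shift [-374.6  348.3 -128.3] twist 0.093
[ 15.48078876  -7.82147718 -24.10560732  73.1944373    3.3370828
 145.11331134]
```

```bash
python3 - <<'E'
from h import *
img,d,P=snap('wrist','w3'); W=cloud(d,P); blob(W,437,138,90,6,60,img,True)
cv2.imwrite('pics/w3b.png',cv2.resize(img[:,:,::-1],None,fx=1.5,fy=1.5))
E
```

```text
blob 1883 rect ((433.5506591796875, 140.08743286132812), (33.4305419921875, 31.040163040161133), 27.841171264648438) zmax [17.4 54.6]
```

View pics/w3b.png

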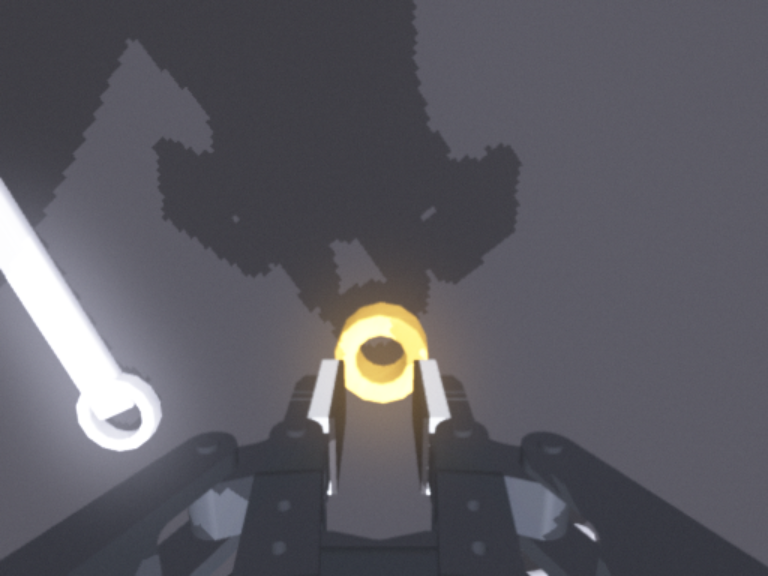

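```bash
python3 - <<'E'
from h import *
img,d,W=load('w3'); o=sensors.get_obs(); R=Ro.from_euler('xyz',o['tcp_rot'],degrees=True).as_matrix(); T=(W-o['ee_pos'])@R*1000
for (u,v) in [(217,246),(217,255),(217,270),(288,246),(288,255),(288,270),(254,230),(254,208)]: print(u,v,T[v,u].round(1),(W[v,u]*1000).round(1))
print(o['time'],o['opening'],o['ee_pos'])
E
```

```text
217 246 [ 11.3 -16.6 -25.4] [428.3 156.   48.4]
217 255 [ 11.6 -15.6 -34.5] [429.3 155.1  57.5]
217 270 [ 11.7 -14.4 -46.8] [430.4 153.6  69.7]
288 246 [ 11.   14.6 -25. ] [452.2 136.   46.6]
288 255 [ 10.9  13.7 -33.2] [451.5 136.   54.9]
288 270 [ 11.2  12.4 -46. ] [450.7 136.3  67.7]
254 230 [-1.3 -0.1 22. ] [ 4.327e+02  1.386e+02 -1.000e-01]
254 208 [17.2 -0.2  8.2] [444.4 152.1  14.4]
3.8 0.021631190099116404 [0.43372283 0.13825931 0.02187572]
```

```bash
python3 - <<'E'
from h import *
img,d,W=load('w3'); o=sensors.get_obs(); R=Ro.from_euler('xyz',o['tcp_rot'],degrees=True).as_matrix(); T=(W-o['ee_pos'])@R*1000
for c in(213,220): print(c,[(r,img[r,c].tolist(),T[r,c].round().tolist(),round(float(d[r,c]),3)) for r in range(232,252,2)])
P=np.load('pics/w3.npz'); X=[]
for t in(-20,0,17): X.append(np.array(o['ee_pos'])+R@np.array([0,0,t])/1000)
print(cv2.projectPoints(np.array(X),P['rvec'],P['tvec'],P['mtx'],np.array([float(P['k1']),0,0,0]))[0].round(1))
Rc=cv2.Rodrigues(P['rvec'])[0]; print('cam in tool',R.T@(-Rc.T@P['tvec'].ravel()-o['ee_pos']))
img,d,W=load('w2'); np.save
E
```

```text
213 [(232, [120, 110, 106], [-2.0, -24.0, 21.0], 0.193), (234, [119, 108, 104], [-4.0, -24.0, 22.0], 0.195), (236, [120, 109, 104], [-6.0, -24.0, 23.0], 0.196), (238, [121, 111, 105], [-7.0, -24.0, 23.0], 0.196), (240, [126, 117, 113], [-8.0, -24.0, 22.0], 0.195), (242, [140, 132, 131], [-10.0, -25.0, 24.0], 0.197), (244, [160, 155, 155], [-11.0, -25.0, 23.0], 0.197), (246, [187, 185, 186], [-11.0, -24.0, 22.0], 0.196), (248, [215, 213, 219], [11.0, -18.0, -27.0], 0.143), (250, [217, 217, 220], [11.0, -18.0, -29.0], 0.141)]
220 [(232, [124, 112, 106], [-3.0, -20.0, 23.0], 0.195), (234, [125, 112, 106], [-4.0, -20.0, 23.0], 0.195), (236, [127, 113, 105], [-5.0, -20.0, 23.0], 0.195), (238, [129, 116, 110], [-7.0, -20.0, 23.0], 0.196), (240, [208, 207, 208], [11.0, -16.0, -19.0], 0.151), (242, [222, 222, 224], [11.0, -16.0, -21.0], 0.149), (244, [223, 221, 224], [11.0, -15.0, -24.0], 0.146), (246, [225, 224, 226], [11.0, -15.0, -26.0], 0.144), (248, [223, 221, 224], [11.0, -15.0, -26.0], 0.144), (250, [222, 222, 224], [11.0, -15.0, -28.0], 0.142)]
[[[254.7 263. ]]

 [[254.4 244.3]]

 [[254.2 231.4]]]
cam in tool [ 0.07470045 -0.00116248 -0.15712894]
```

apply_moves([
  {"jaw": 0.3, "xyz": [0, 0, 0], "twist": 0},
  {"jaw": 0.3, "xyz": [0, 0, 4], "twist": 0},
  {"jaw": 0.3, "xyz": [0, 0, 12], "twist": 0},
  {"jaw": 0.3, "xyz": [0, 0, 20], "twist": 0},
  {"jaw": 0.3, "xyz": [0, 0, 20], "twist": 0},
])

```text
time: 4.42
ee_pos: [0.4328, 0.1393, 0.0007]
tcp_rot: [-177.5, -2.2, 50.3]
wrist_force: [0.8, 0.8, -0.5]
opening: 0.0556
grasp_force: 0.0
```

```bash
cat >> h.py <<'E'
def tips(W,o):
    R=Ro.from_euler('xyz',o['tcp_rot'],degrees=True).as_matrix(); T=(W-o['ee_pos'])@R*1000
    m=(T[...,2]<5)&(T[...,2]>-60)&(abs(T[...,0])<13)&(abs(T[...,1])<70)
    for s in(-1,1):
        p=T[m&(s*T[...,1]>0)]; print('finger',s,len(p),'lowest tool z',np.percentile(p[:,2],99).round(1),'inner y',np.percentile(s*p[:,1],1).round(1),'x max',p[:,0].max().round(1))
E
python3 - <<'E'
from h import *
o=sensors.get_obs(); img,d,P=snap('wrist','w4'); W=cloud(d,P); go(434,138,0,50)
tips(W,o); blob(W,437,138,90,6,60,img,True)
i,d,W=load('w3'); o['ee_pos']=np.array([.4337,.1383,.0219]); tips(W,o)
E
```

```text
at [433.2 139.4   1.3] [-177.52   -2.28   50.35] t 4.47 F [ 1.1 -0.1  1. ] op 0.0556 gf 0.0 -> shift [-0.6  1.6  1.2] twist 0.006
finger -1 7983 lowest tool z 4.6 inner y 0.8 x max 13.0
finger 1 8142 lowest tool z 1.1 inner y 0.8 x max 13.0
blob 1602 rect ((434.12701416015625, 139.31752014160156), (33.548248291015625, 32.995033264160156), 27.258203506469727) zmax [16.1 18.5]
finger -1 2657 lowest tool z 4.9 inner y 1.2 x max 13.0
finger 1 2728 lowest tool z 4.8 inner y 1.4 x max 13.0
```

apply_moves([
  {"jaw": 0.3, "xyz": [0, 1, 6], "twist": 0},
  {"jaw": 0.3, "xyz": [0, 1, 13], "twist": 0},
  {"jaw": -0.5, "xyz": [0, 1, 13], "twist": 0},
  {"jaw": -0.5, "xyz": [0, 1, 13], "twist": 0},
  {"jaw": -0.5, "xyz": [0, 1, 13], "twist": 0},
], grip_force=50)

```text
time: 5.1
ee_pos: [0.4343, 0.1396, -0.0112]
tcp_rot: [-177.6, -2.3, 50.3]
wrist_force: [-0.8, -0.5, -0.5]
opening: 0.0326
grasp_force: 49.5
```

```bash
python3 - <<'E'
from h import *
go(464,-379,120,45)
E
```

```text
at [434.3 139.6 -11.2] [-177.55   -2.33   50.34] t 5.1 F [-0.8 -0.5 -0.5] op 0.0326 gf 49.5 -> shift [-374.7  347.3 -161.5] twist 0.093
```

apply_moves([
  {"jaw": -0.5, "xyz": [0, 0, -50], "twist": 0},
  {"jaw": -0.5, "xyz": [-40, 37, -70], "twist": 0},
  {"jaw": -0.5, "xyz": [-83, 77, -80], "twist": 0},
  {"jaw": -0.5, "xyz": [-125, 116, -90], "twist": 0},
  {"jaw": -0.5, "xyz": [-168, 156, -100], "twist": 0},
])

```text
time: 5.72
ee_pos: [0.448, -0.0966, 0.0756]
tcp_rot: [-177.6, -2.4, 50.4]
wrist_force: [0.2, 0.9, -0.5]
opening: 0.0324
grasp_force: 49.9
```

apply_moves([
  {"jaw": -0.5, "xyz": [-42, 39, -8], "twist": 0},
  {"jaw": -0.5, "xyz": [-84, 78, -16], "twist": 0},
  {"jaw": -0.5, "xyz": [-126, 117, -24], "twist": 0},
  {"jaw": -0.5, "xyz": [-168, 156, -32], "twist": 0},
  {"jaw": -0.5, "xyz": [-207, 191, -36], "twist": 0},
])

```text
time: 6.35
ee_pos: [0.4633, -0.3799, 0.0947]
tcp_rot: [-177.6, -2.3, 50.3]
wrist_force: [0.4, -0.6, -0.7]
opening: 0.0319
grasp_force: 49.9
```

```bash
python3 - <<'E'
from h import *
go(464,-379,25,45); print(sensors.get_obs()['q'].round(1))
img,d,P=snap('wrist','w5'); W=cloud(d,P); blob(W,464,-379,100,28,45)
m=(np.hypot(W[...,0]-.464,W[...,1]+.379)<.04)&(W[...,2]<.03); print(np.nanmedian(W[m][:,2]))
i,d,P=snap('top','t5');W=cloud(d,P); k=W[215:245,360:410]; 
E
```

```text
at [ 463.3 -379.9   94.7] [-177.59   -2.32   50.32] t 6.35 F [ 0.4 -0.6 -0.7] op 0.0319 gf 49.9 -> shift [-1.7  2.9 69.7] twist 0.093
[-40.5  13.6   6.3  85.1   2.3  89.1]
blob 3419 rect ((483.08453369140625, -379.84698486328125), (120.19300079345703, 161.86843872070312), 82.555419921875) zmax [34.4 36. ]
0.002910669229467341
```

apply_moves([
  {"jaw": -0.5, "xyz": [0, 2, 45], "twist": 0},
  {"jaw": -0.5, "xyz": [0, 3, 85], "twist": 0},
  {"jaw": -0.5, "xyz": [0, 3, 97], "twist": 0},
  {"jaw": 0.2, "xyz": [0, 3, 97], "twist": 0},
  {"jaw": 0.2, "xyz": [0, 3, 97], "twist": 0},
])

```text
time: 7.08
ee_pos: [0.4659, -0.3745, -0.0003]
tcp_rot: [-177.7, -2.3, 50.4]
wrist_force: [-0.5, -0.7, 1.2]
opening: 0.0519
grasp_force: 0.0
```

apply_moves([
  {"jaw": 0.2, "xyz": [0, 0, -50], "twist": 0},
  {"jaw": 0.3, "xyz": [0, 0, -110], "twist": 0},
  {"jaw": 0.3, "xyz": [0, 0, -110], "twist": 0},
])

```text
time: 7.45
ee_pos: [0.4681, -0.3825, 0.115]
tcp_rot: [-178.2, -2.3, 50.4]
wrist_force: [0.7, -0.1, -0.5]
opening: 0.0555
grasp_force: 0.0
```

```bash
python3 - <<'E'
from h import *
img,d,P=snap('wrist','w6'); W=cloud(d,P); blob(W,464,-379,55,8,45,img,True)
go(451,-158,80,50)
# nipple pose from scene0/top0
for fn in('top0','scene0'):
    img,d,W=load(fn); p=blob(W,451,-158,50,6,40,img,True); c=p[:,:2]-p[:,:2].mean(0); e=np.linalg.eigh(c.T@c)[1][:,1]; print(np.degrees(np.arctan2(e[1],e[0])))
E
```

```text
blob 1101 rect ((463.6813049316406, -372.1966857910156), (33.01506805419922, 32.03499221801758), 49.74168014526367) zmax [20.6 22.1]
at [ 467.3 -381.7  111.9] [-177.97   -2.32   50.35] t 7.5 F [ 0.2  0.1 -1. ] op 0.0559 gf 0.0 -> shift [ 160.4 -153.8   43.9] twist 0.006
blob 72 rect ((450.2394714355469, -157.93113708496094), (17.703203201293945, 55.8096809387207), 87.58330535888672) zmax [14.3 21.5]
168.90600794600797
blob 85 rect ((450.6276550292969, -161.43370056152344), (17.938684463500977, 58.724632263183594), 80.41567993164062) zmax [13.8 19.2]
172.54411748972433
```

apply_moves([
  {"jaw": 0.3, "xyz": [-62, -6, -3], "twist": -0.18},
  {"jaw": 0.3, "xyz": [-124, -12, -6], "twist": -0.36},
  {"jaw": 0.3, "xyz": [-186, -18, -9], "twist": -0.54},
  {"jaw": 0.3, "xyz": [-248, -24, -12], "twist": -0.72},
  {"jaw": 0.3, "xyz": [-310, -30, -15], "twist": -0.9},
])

```text
time: 8.12
ee_pos: [0.249, -0.5962, 0.1111]
tcp_rot: [179.7, -3.3, 102.3]
wrist_force: [0.6, -0.6, -0.7]
opening: 0.0554
grasp_force: 0.0
```

```bash
python3 - <<'E'
from h import *
go(140,-720,130,102);go(100,-900,130,102)
o=sensors.get_obs(); R=Ro.from_euler('xyz',o['tcp_rot'],degrees=True).as_matrix(); print(R[:,2], o['q'].round(1))
E
```

```text
at [ 249.  -596.2  111.1] [179.68  -3.35 102.32] t 8.12 F [ 0.6 -0.6 -0.7] op 0.0554 gf 0.0 -> shift [ -96.4 -132.8  -25.4] twist 0.006
at [ 249.  -596.2  111.1] [179.68  -3.35 102.32] t 8.12 F [ 0.6 -0.6 -0.7] op 0.0554 gf 0.0 -> shift [-263.5 -210.2  -35.6] twist 0.006
[-0.007007    0.05828118 -0.99827562] [-67.7  21.1  17.4  89.5   0.9   9.9]
```

apply_moves([
  {"jaw": 0.3, "xyz": [-36, -44, -10], "twist": 0},
  {"jaw": 0.3, "xyz": [-72, -88, -20], "twist": 0},
  {"jaw": 0.3, "xyz": [-110, -132, -25], "twist": 0},
  {"jaw": 0.3, "xyz": [-150, -167, -25], "twist": 0},
  {"jaw": 0.3, "xyz": [-150, -167, -25], "twist": 0},
])

```text
time: 8.75
ee_pos: [0.1157, -0.7794, 0.1212]
tcp_rot: [179.7, -3.6, 101.8]
wrist_force: [0.6, 0.2, 0.2]
opening: 0.0556
grasp_force: 0.0
```

```bash
cat >> h.py <<'E'
def tilt():
    o=sensors.get_obs(); z=Ro.from_euler('xyz',o['tcp_rot'],degrees=True).as_matrix()[:,2]; print('tilt deg toward x,y',np.degrees(z[:2]).round(2),'q',o['q'].round(1))
E
python3 - <<'E'
from h import *
tilt();go(451,-158,100,171)
E
```

```text
tilt deg toward x,y [-0.46  3.61] q [-8.160e+01  4.760e+01  5.710e+01  1.031e+02  1.000e-01 -3.400e+00]
at [ 115.7 -779.4  121.2] [179.71  -3.63 101.78] t 8.75 F [0.6 0.2 0.2] op 0.0556 gf 0.0 -> shift [537.4 454.8  57.6] twist -1.208
```

apply_moves([
  {"jaw": 0.3, "xyz": [-50, -3, -2], "twist": 0},
  {"jaw": 0.3, "xyz": [-100, -6, -6], "twist": 0},
  {"jaw": 0.3, "xyz": [-140, -8, -8], "twist": 0},
  {"jaw": 0.3, "xyz": [-140, -8, -8], "twist": 0},
])

```text
time: 9.25
ee_pos: [0.1292, -0.8446, 0.0942]
tcp_rot: [179.9, 0.4, 102.0]
wrist_force: [0.2, -0.4, 0.3]
opening: 0.0555
grasp_force: 0.0
```

```bash
python3 - <<'E'
from h import *
tilt();go(451,-158,100,171)
E
```

```text
tilt deg toward x,y [ 0.16 -0.34] q [-8.130e+01  5.750e+01  7.060e+01  1.027e+02  1.000e-01 -3.300e+00]
at [ 129.2 -844.6   94.2] [179.92   0.37 101.98] t 9.25 F [ 0.2 -0.4  0.3] op 0.0555 gf 0.0 -> shift [604.8 457.3  -9.1] twist -1.205
```

apply_moves([
  {"jaw": 0.3, "xyz": [49, 37, 0], "twist": -0.15},
  {"jaw": 0.3, "xyz": [98, 74, 0], "twist": -0.3},
  {"jaw": 0.3, "xyz": [147, 111, 0], "twist": -0.45},
  {"jaw": 0.3, "xyz": [196, 148, 0], "twist": -0.6},
  {"jaw": 0.3, "xyz": [245, 185, 0], "twist": -0.75},
])

```text
time: 9.88
ee_pos: [0.2377, -0.612, 0.0951]
tcp_rot: [-179.7, 0.5, 145.3]
wrist_force: [1.2, -0.6, 1.0]
opening: 0.0557
grasp_force: 0.0
```

```bash
python3 - <<'E'
from h import *
tilt();go(451,-158,80,171)
E
```

```text
tilt deg toward x,y [ 0.22 -0.5 ] q [-68.8  18.4  12.3  83.3   0.  -34. ]
at [ 237.7 -612.    95.1] [-179.71    0.47  145.26] t 9.88 F [ 1.2 -0.6  1. ] op 0.0557 gf 0.0 -> shift [ 83.5 494.7  12. ] twist -0.449
```

apply_moves([
  {"jaw": 0.3, "xyz": [10, 61, 2], "twist": -0.15},
  {"jaw": 0.3, "xyz": [20, 122, 4], "twist": -0.3},
  {"jaw": 0.3, "xyz": [30, 183, 6], "twist": -0.45},
  {"jaw": 0.3, "xyz": [40, 244, 8], "twist": -0.45},
  {"jaw": 0.3, "xyz": [50, 305, 10], "twist": -0.45},
])

```text
time: 10.5
ee_pos: [0.372, -0.3341, 0.0834]
tcp_rot: [-179.6, 0.4, 170.7]
wrist_force: [0.8, -0.0, 0.1]
opening: 0.0557
grasp_force: 0.0
```

```bash
python3 - <<'E'
from h import *
tilt();go(451,-158,60,171)
E
```

```text
tilt deg toward x,y [ 0.3  -0.47] q [-41.8  -2.9 -12.7  79.7  -0.1 -32.5]
at [ 372.  -334.1   83.4] [-179.58    0.37  170.7 ] t 10.5 F [ 0.8 -0.   0.1] op 0.0557 gf 0.0 -> shift [-49.4 186.7  22.3] twist -0.005
```

apply_moves([
  {"jaw": 0.3, "xyz": [-16, 60, 7], "twist": 0},
  {"jaw": 0.3, "xyz": [-32, 120, 14], "twist": 0},
  {"jaw": 0.3, "xyz": [-45, 175, 20], "twist": 0},
  {"jaw": 0.3, "xyz": [-49, 187, 22], "twist": 0},
  {"jaw": 0.3, "xyz": [-49, 187, 22], "twist": 0},
])

```text
time: 11.12
ee_pos: [0.4503, -0.1593, 0.0599]
tcp_rot: [-179.6, 0.3, 170.8]
wrist_force: [-0.6, -0.3, -0.4]
opening: 0.0555
grasp_force: 0.0
```

```bash
python3 - <<'E'
from h import *
tilt()
img,d,P=snap('wrist','w7'); W=cloud(d,P)
p=blob(W,451,-158,50,4,40,img,True); c=p[:,:2]-p[:,:2].mean(0); e=np.linalg.eigh(c.T@c)[1][:,1]; print(np.degrees(np.arctan2(e[1],e[0])),p.mean(0))
b=blob(W,451,-158,50,15,40,img,True); print(b.mean(0))
go(*p.mean(0)[:2],-9,171)
E
```

```text
tilt deg toward x,y [ 0.24 -0.4 ] q [-19.3  -5.5 -17.7  77.4  -0.3 -10.1]
blob 1928 rect ((448.82586669921875, -156.7932891845703), (17.9411563873291, 58.09639358520508), 81.02014923095703) zmax [15.1 18.9]
171.32906679469806 [ 446.52943396 -156.46754383   15.1966172 ]
blob 1020 rect ((448.6063537597656, -156.94664001464844), (17.591365814208984, 57.30849838256836), 81.10797882080078) zmax [17.6 19.1]
[ 447.84699244 -156.68738296   17.2093361 ]
at [ 450.1 -160.1   59.8] [-179.65    0.29  170.73] t 11.18 F [-0.7  0.9  0.1] op 0.0556 gf 0.0 -> shift [ 4.4  3.4 68.7] twist -0.005
```

apply_moves([
  {"jaw": 0.2, "xyz": [2, 2, 35], "twist": 0},
  {"jaw": 0.2, "xyz": [2, 2, 64], "twist": 0},
  {"jaw": 0.2, "xyz": [2, 2, 72], "twist": 0},
  {"jaw": -0.8, "xyz": [2, 2, 72], "twist": 0},
  {"jaw": -0.8, "xyz": [2, 2, 72], "twist": 0},
])

```text
time: 11.8
ee_pos: [0.4494, -0.1586, -0.0116]
tcp_rot: [-179.7, 0.3, 170.7]
wrist_force: [-3.6, 0.0, 7.0]
opening: 0.0169
grasp_force: 50.8
```

apply_moves([
  {"jaw": -0.8, "xyz": [0, 0, 0], "twist": 0},
  {"jaw": -0.8, "xyz": [0, 0, 0], "twist": 0},
  {"jaw": -0.8, "xyz": [0, 0, 0], "twist": 0},
])

```text
time: 12.18
ee_pos: [0.4496, -0.1585, -0.0116]
tcp_rot: [-179.6, 0.3, 170.7]
wrist_force: [-2.8, -2.1, 7.4]
opening: 0.017
grasp_force: 50.6
```

```bash
python3 - <<'E'
from h import *
tilt();go(605,-319,100,171)
E
```

```text
tilt deg toward x,y [ 0.27 -0.44] q [-19.2  -3.4 -23.8  69.2  -0.3  -9.9]
at [ 449.6 -158.5  -11.6] [-179.61    0.34  170.69] t 12.18 F [-2.8 -2.1  7.4] op 0.017 gf 50.6 -> shift [-180.  -134.  -109.6] twist -0.005
```

apply_moves([
  {"jaw": -0.8, "xyz": [0, 0, -50], "twist": 0},
  {"jaw": -0.8, "xyz": [-40, -30, -85], "twist": 0},
  {"jaw": -0.8, "xyz": [-88, -66, -100], "twist": 0},
  {"jaw": -0.8, "xyz": [-136, -102, -100], "twist": 0},
  {"jaw": -0.8, "xyz": [-180, -134, -100], "twist": 0},
])

```text
time: 12.8
ee_pos: [0.606, -0.3202, 0.0889]
tcp_rot: [-179.7, 0.3, 170.7]
wrist_force: [0.8, -0.2, -0.4]
opening: 0.0168
grasp_force: 49.7
```

apply_moves([
  {"jaw": -0.8, "xyz": [0, 0, 10], "twist": 0},
  {"jaw": -0.8, "xyz": [0, 0, 60], "twist": 0},
  {"jaw": -0.8, "xyz": [0, 0, 90], "twist": 0},
  {"jaw": -0.8, "xyz": [0, 0, 95], "twist": 0},
  {"jaw": 0, "xyz": [0, 0, 95], "twist": 0},
])

```text
time: 13.42
ee_pos: [0.6046, -0.3188, -0.0058]
tcp_rot: [-179.7, 0.2, 170.7]
wrist_force: [0.4, 0.0, -0.0]
opening: 0.0337
grasp_force: 0.0
```

apply_moves([
  {"jaw": 0.1, "xyz": [0, 0, 0], "twist": 0},
  {"jaw": 0.2, "xyz": [0, 0, -50], "twist": 0},
  {"jaw": 1, "xyz": [0, 0, -110], "twist": -0.1},
  {"jaw": 1, "xyz": [0, 0, -160], "twist": -0.25},
  {"jaw": 1, "xyz": [0, 0, -160], "twist": -0.25},
])

```text
time: 14.05
ee_pos: [0.6061, -0.3191, 0.1601]
tcp_rot: [-179.3, 0.6, -174.9]
wrist_force: [0.8, 0.8, -0.5]
opening: 0.0861
grasp_force: 0.0
```

```bash
python3 - <<'E'
from h import *
tilt()
img,d,P=snap('wrist','w8'); W=cloud(d,P); blob(W,605,-319,75,5,45,img,True)
go(617,-97,200,186)
E
```

```text
tilt deg toward x,y [ 0.64 -0.6 ] q [-27.7  22.6  24.8  91.4  -0.2 -32.8]
blob 955 rect ((602.62646484375, -316.86846923828125), (18.05581283569336, 57.45305252075195), 80.49579620361328) zmax [18.3 22.1]
at [ 605.3 -318.7  156.8] [-179.47    0.39 -175.  ] t 14.1 F [ 0.7  1.  -0.6] op 0.0853 gf 0.0 -> shift [-31.3 219.5 -45. ] twist -0.017
```

apply_moves([
  {"jaw": 1, "xyz": [-9, 60, -10], "twist": -0.017},
  {"jaw": 1, "xyz": [-17, 120, -20], "twist": -0.017},
  {"jaw": 1, "xyz": [-26, 180, -20], "twist": -0.017},
  {"jaw": 1, "xyz": [-31, 219, -20], "twist": -0.017},
  {"jaw": 1, "xyz": [-31, 219, -20], "twist": -0.017},
])

```text
time: 14.72
ee_pos: [0.6156, -0.0945, 0.1712]
tcp_rot: [-179.7, 0.1, -173.8]
wrist_force: [-0.2, -0.8, -0.1]
opening: 0.0856
grasp_force: 0.0
```

```bash
python3 - <<'E'
from h import *
tilt()
img,d,P=snap('wrist','w9'); W=cloud(d,P)
g=blob(W,618,-97,45,50,110)
s=blob(W,612,8,35,50,110)
top=g[g[:,2]>92]; print('crest',top.mean(0),len(top))
# yaw from back face: points with low x side per height; fit plane
b=g[(g[:,2]>52)&(g[:,2]<90)]; A=np.c_[b[:,1],b[:,2],np.ones(len(b))]
r=np.ones(len(b),bool)
for _ in range(8):
    c=np.linalg.lstsq(A[r],b[r,0],rcond=None)[0]; r=abs(A@c-b[:,0])<2
print('backplane x=a*y+b*z+c',c,r.sum(),'yaw',np.degrees(np.arctan(-c[0])),'back centre at y-97,z70',np.array([-97,70,1])@c)
go(617,-97,60,186)
cv2.imwrite('pics/w9b.png',cv2.resize(img[:,:,::-1],None,fx=1.5,fy=1.5))
E
```

```text
tilt deg toward x,y [ 0.09 -0.32] q [ -8.6  14.3  15.6  91.2  -0.3 -14.7]
blob 3200 rect ((617.6088256835938, -95.00067901611328), (28.687973022460938, 55.87604904174805), 6.724868297576904) zmax [92.1 98.3]
blob 1756 rect ((612.40576171875, 8.992610931396484), (24.719091415405273, 38.168087005615234), 4.28341817855835) zmax [77.2 82.4]
crest [616.85323226 -94.93116931  95.83857367] 1616
backplane x=a*y+b*z+c [-6.96744050e-02  3.30646848e-01  5.76696867e+02] 292 yaw 3.985608263213903 back centre at y-97,z70 606.6005638517586
at [615.6 -96.1 171.2] [-1.7965e+02  6.0000e-02 -1.7392e+02] t 14.78 F [-0.3 -0.3 -0.4] op 0.0852 gf 0.0 -> shift [ -1.2  -0.4 111.3] twist 0.001
```

View pics/w9b.png

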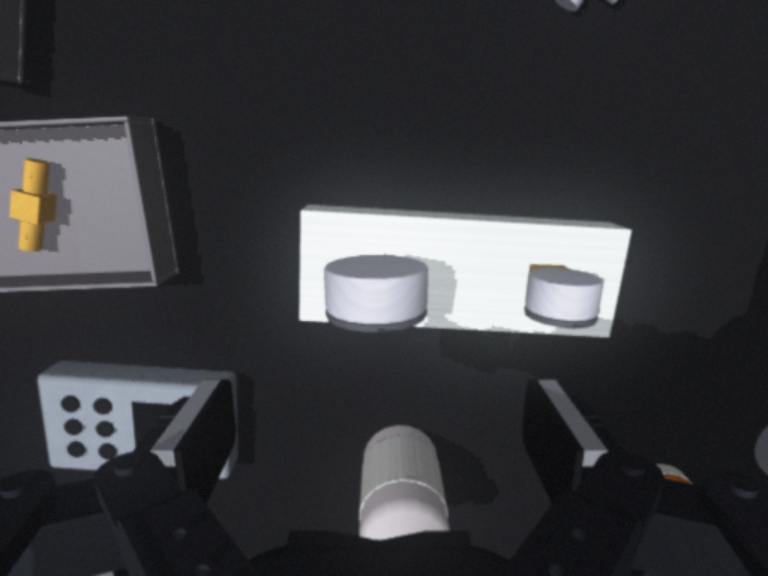

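The gauge case spans about (326–428, 258–320) in this picture, centred at (617.6, -95.0) mm with yaw 6.7°. The small gauge is well clear, and the nipple lies in the oblong box at (33,205). I'll descend and grip.

apply_moves([
  {"jaw": 1, "xyz": [-2, 0, 50], "twist": -0.01},
  {"jaw": 1, "xyz": [-2, 0, 100], "twist": -0.01},
  {"jaw": 1, "xyz": [-2, 0, 128], "twist": -0.01},
  {"jaw": 1, "xyz": [-2, 0, 136], "twist": -0.01},
  {"jaw": 1, "xyz": [-2, 0, 136], "twist": -0.01},
])

```text
time: 15.4
ee_pos: [0.6182, -0.0986, 0.0362]
tcp_rot: [-179.6, 0.1, -173.5]
wrist_force: [-0.2, 0.0, 0.4]
opening: 0.0854
grasp_force: 0.0
```

apply_moves([
  {"jaw": 0, "xyz": [0, 0, 0], "twist": 0},
  {"jaw": 0, "xyz": [0, 0, 0], "twist": 0},
  {"jaw": 0, "xyz": [0, 0, 0], "twist": 0},
  {"jaw": 0, "xyz": [0, 0, 0], "twist": 0},
], grip_force=80)

```text
time: 15.9
ee_pos: [0.6194, -0.098, 0.038]
tcp_rot: [-179.6, 0.3, -173.4]
wrist_force: [-0.4, -0.4, 5.6]
opening: 0.054
grasp_force: 83.5
```

```bash
python3 - <<'E'
from h import *
tilt();go(617,-95,150,186.7)
for fn in('top0','scene0'):
    img,d,W=load(fn); z=W[...,2]
    n=(abs(W[...,0]-.485)<.09)&(abs(W[...,1]-.45)<.09)
    b=n&(z>.006)&(z<.03)&(img.min(2)>120); print(fn,'base',b.sum(),cv2.minAreaRect((W[b][:,:2]*1000).astype(np.float32)))
    h=W[n&(z>.225)]*1000; print('head rect',cv2.minAreaRect(h[:,:2].astype(np.float32)),h.min(0).round(),h.max(0).round())
    rng=np.random.default_rng(0); rem=h
    for k in range(4):
        best=None
        for _ in range(600):
            t=rem[rng.choice(len(rem),3,False)]; nn=np.cross(t[1]-t[0],t[2]-t[0]); L=np.linalg.norm(nn)
            if L<50: continue
            nn/=L; q=abs((rem-t[0])@nn)<2
            if best is None or q.sum()>best.sum(): best=q
        P=rem[best]; c=P.mean(0); nn=np.linalg.svd(P-c)[2][2]; nn*=np.sign(nn[2])
        print('plane',best.sum(),c.round(1),nn.round(3),'az',np.degrees(np.arctan2(nn[1],nn[0])).round(1),'tilt from vert',np.degrees(np.arccos(nn[2])).round(1)); rem=rem[~best]
        if len(rem)<40: break
E
```

```text
tilt deg toward x,y [ 0.33 -0.38] q [ -8.8  15.3   2.1  76.4  -0.3 -15.4]
at [619.4 -98.   38. ] [-179.58    0.29 -173.42] t 15.9 F [-0.4 -0.4  5.6] op 0.054 gf 83.5 -> shift [   1.5    2.4 -112. ] twist -0.002
top0 base 1027 ((493.8127746582031, 450.0455017089844), (121.49595642089844, 104.46605682373047), 9.060973167419434)
head rect ((473.3657531738281, 453.4556884765625), (116.67527770996094, 53.60106658935547), 8.116035461425781) [416. 422. 244.] [533. 488. 324.]
plane 316 [474.4 453.6 301.5] [-0.422 -0.079  0.903] az -169.4 tilt from vert 25.4
plane 163 [469.7 453.2 294.8] [-0.432 -0.119  0.894] az -164.5 tilt from vert 26.6
plane 124 [489.6 431.6 279.6] [ 0.173 -0.985  0.001] az -80.0 tilt from vert 89.9
plane 89 [469.6 454.1 302.8] [-0.417 -0.081  0.905] az -169.0 tilt from vert 25.1
scene0 base 515 ((493.33367919921875, 451.4289245605469), (122.02872467041016, 126.02312469482422), 9.249061584472656)
head rect ((474.36688232421875, 444.45147705078125), (114.82196044921875, 56.06498718261719), 11.060206413269043) [417. 415. 225.] [532. 481. 319.]
plane 149 [488.1 429.9 277.6] [ 0.166 -0.986  0.025] az -80.4 tilt from vert 88.5
plane 88 [475.8 429.6 277.2] [-0.039  0.999  0.017] az 92.3 tilt from vert 89.0
plane 71 [476.8 450.2 302. ] [-0.396 -0.084  0.915] az -168.0 tilt from vert 23.9
plane 50 [521.2 458.5 294.7] [0.906 0.146 0.398] az 9.1 tilt from vert 66.5
```

apply_moves([
  {"jaw": 0, "xyz": [0, 0, -20], "twist": 0},
  {"jaw": 0, "xyz": [0, 0, -70], "twist": 0},
  {"jaw": 0, "xyz": [0, 0, -130], "twist": 0},
  {"jaw": 0, "xyz": [-10, 40, -170], "twist": 0},
  {"jaw": 0, "xyz": [-20, 90, -200], "twist": 0},
])

```text
time: 16.52
ee_pos: [0.6275, -0.0047, 0.2393]
tcp_rot: [-179.6, 0.3, -173.5]
wrist_force: [1.8, -0.3, -2.4]
opening: 0.0536
grasp_force: 84.7
```

apply_moves([
  {"jaw": 0, "xyz": [-12, 55, -12], "twist": 0},
  {"jaw": 0, "xyz": [-24, 110, -22], "twist": 0},
  {"jaw": 0, "xyz": [-24, 110, -22], "twist": 0},
])

```text
time: 16.9
ee_pos: [0.6384, 0.1112, 0.2585]
tcp_rot: [-179.7, 0.2, -173.2]
wrist_force: [-0.3, -0.5, -2.6]
opening: 0.0541
grasp_force: 84.8
```

```bash
python3 - <<'E'
from h import *
tilt();go(790,131,260,186.7); go(1000,165.5,260,186.7)
img,d,P=snap('wrist','w10'); W=cloud(d,P); o=sensors.get_obs(); R=Ro.from_euler('xyz',o['tcp_rot'],degrees=True).as_matrix(); T=(W-o['ee_pos'])@R*1000
m=(abs(T[...,0])<25)&(abs(T[...,1])<24)&(T[...,2]>-75)&(T[...,2]<-20); p=T[m]; print('case in tool',len(p),np.percentile(p,[1,50,99],axis=0).round(1))
E
```

```text
tilt deg toward x,y [ 0.25 -0.29] q [ 10.   20.7  33.4 102.5  -0.3   3.2]
at [638.4 111.2 258.5] [-179.68    0.21 -173.16] t 16.9 F [-0.3 -0.5 -2.6] op 0.0541 gf 84.8 -> shift [-152.8    1.7   -0.9] twist 0.002
at [638.4 111.2 258.5] [-179.68    0.21 -173.16] t 16.9 F [-0.3 -0.5 -2.6] op 0.0541 gf 84.8 -> shift [-3.655e+02  1.090e+01 -2.000e-01] twist 0.002
case in tool 13321 [[-12.2 -23.9 -61.1]
 [ 10.    0.8 -54.5]
 [ 15.2  23.3 -21.3]]
```

apply_moves([
  {"jaw": 0, "xyz": [-62, 3, 0], "twist": 0},
  {"jaw": 0, "xyz": [-124, 6, 0], "twist": 0},
  {"jaw": 0, "xyz": [-186, 8, 0], "twist": 0},
  {"jaw": 0, "xyz": [-248, 11, 0], "twist": 0},
  {"jaw": 0, "xyz": [-310, 14, 0], "twist": 0},
])

```text
time: 17.58
ee_pos: [0.8071, 0.1321, 0.2067]
tcp_rot: [-179.8, 3.3, -173.5]
wrist_force: [-0.4, -0.0, -1.3]
opening: 0.0541
grasp_force: 86.5
```

```bash
python3 - <<'E'
from h import *
tilt();go(1000,165.5,260,186.7)
E
```

```text
tilt deg toward x,y [3.26 0.15] q [  9.4  49.8  70.7 107.6  -0.4   2.9]
at [807.1 132.1 206.7] [-179.78    3.26 -173.49] t 17.57 F [-0.4 -0.  -1.3] op 0.0541 gf 86.5 -> shift [-198.2   11.2  -42.2] twist -0.003
```

apply_moves([
  {"jaw": 0, "xyz": [-300, 14, -60], "twist": 0},
  {"jaw": 0, "xyz": [-300, 14, -60], "twist": 0},
  {"jaw": 0, "xyz": [-300, 14, -60], "twist": 0},
  {"jaw": 0, "xyz": [-300, 14, -60], "twist": 0},
  {"jaw": 0, "xyz": [-300, 14, -60], "twist": 0},
])

```text
time: 18.2
ee_pos: [0.8597, 0.1416, 0.1704]
tcp_rot: [-180.0, 7.2, -173.4]
wrist_force: [-0.7, -0.2, -2.2]
opening: 0.0538
grasp_force: 86.6
```

```bash
python3 - <<'E'
from h import *
tilt();go(1000,165.5,260,186.7)
E
```

```text
tilt deg toward x,y [7.16 0.82] q [  9.5  52.6  70.7 100.9  -0.4   2.9]
at [859.7 141.6 170.4] [-179.99    7.22 -173.41] t 18.2 F [-0.7 -0.2 -2.2] op 0.0538 gf 86.6 -> shift [-152.2    7.6  -71. ] twist -0.002
```

apply_moves([
  {"jaw": 0, "xyz": [-300, 14, -200], "twist": 0},
  {"jaw": 0, "xyz": [-300, 14, -200], "twist": 0},
  {"jaw": 0, "xyz": [-300, 14, -200], "twist": 0},
  {"jaw": 0, "xyz": [-300, 14, -200], "twist": 0},
  {"jaw": 0, "xyz": [-300, 14, -200], "twist": 0},
])

```text
time: 18.82
ee_pos: [0.8656, 0.1426, 0.2164]
tcp_rot: [179.8, 11.2, -173.4]
wrist_force: [-0.7, 0.5, -2.1]
opening: 0.0538
grasp_force: 86.6
```

```bash
python3 - <<'E'
from h import *
tilt();go(1000,165.5,260,186.7)
E
```

```text
tilt deg toward x,y [10.99  1.45] q [ 9.5 49.7 70.7 99.9 -0.4  2.8]
at [865.6 142.6 216.4] [ 179.82   11.15 -173.41] t 18.82 F [-0.7  0.5 -2.1] op 0.0538 gf 86.6 -> shift [-142.     7.4  -16.4] twist -0.002
```

apply_moves([
  {"jaw": 0, "xyz": [-300, 14, -200], "twist": 0},
  {"jaw": 0, "xyz": [-300, 14, -200], "twist": 0},
  {"jaw": 0, "xyz": [-300, 14, -200], "twist": 0},
  {"jaw": 0, "xyz": [-300, 14, -200], "twist": 0},
  {"jaw": 0, "xyz": [-300, 14, -200], "twist": 0},
])

```text
time: 19.45
ee_pos: [0.8676, 0.1429, 0.2649]
tcp_rot: [179.6, 15.1, -173.4]
wrist_force: [-0.5, 1.0, -2.6]
opening: 0.0537
grasp_force: 86.6
```

apply_moves([
  {"jaw": 0, "xyz": [-300, 14, -160], "twist": 0},
  {"jaw": 0, "xyz": [-300, 14, -160], "twist": 0},
  {"jaw": 0, "xyz": [-300, 14, -160], "twist": 0},
  {"jaw": 0, "xyz": [-300, 14, -160], "twist": 0},
  {"jaw": 0, "xyz": [-300, 14, -160], "twist": 0},
])

```text
time: 20.08
ee_pos: [0.8776, 0.1446, 0.3008]
tcp_rot: [179.4, 19.0, -173.5]
wrist_force: [-0.2, -0.3, -1.2]
opening: 0.0537
grasp_force: 86.6
```

```bash
python3 - <<'E'
from h import *
tilt();go(1000,165.5,260,186.7)
E
```

```text
tilt deg toward x,y [18.51  2.7 ] q [ 9.5 44.6 70.7 97.1 -0.4  2.8]
at [877.6 144.6 300.8] [ 179.42   19.04 -173.47] t 20.07 F [-0.2 -0.3 -1.2] op 0.0537 gf 86.6 -> shift [-103.9    6.    79.1] twist -0.003
```

```bash
cat >> h.py <<'E'
def Rg(az): # gauge target attitude: dial toward azimuth az, 25 deg up
    return Ro.from_euler('z',az,degrees=True)*Ro.from_euler('y',-25,degrees=True)
GRASP=Ro.from_euler('z',6.7,degrees=True).inv()*Ro.from_euler('xyz',[-179.58,.29,-173.42],degrees=True) # tool in gauge frame
def att(az=9.4):
    o=sensors.get_obs(); Rt=Ro.from_euler('xyz',o['tcp_rot'],degrees=True); Tt=Rg(az)*GRASP
    e=(Rt.inv()*Tt).as_rotvec(degrees=True); z=Rt.as_matrix()[:,2]; zt=Tt.as_matrix()[:,2]
    f=lambda z:(np.degrees(np.arccos(-z[2])).round(2),np.degrees(np.arctan2(z[1],z[0])).round(2))
    print('attitude error in tool axes',e.round(2),'tool tilt,az now',f(z),'target',f(zt))
E
python3 - <<'E'
from h import *
att()
E
```

```text
attitude error in tool axes [-0.09 -6.24 -2.54] tool tilt,az now (np.float64(19.05), np.float64(8.3)) target (np.float64(25.29), np.float64(8.42))
```

apply_moves([
  {"jaw": 0, "xyz": [-300, 14, -140], "twist": 0},
  {"jaw": 0, "xyz": [-300, 14, -140], "twist": 0},
  {"jaw": 0, "xyz": [-300, 14, -140], "twist": 0},
  {"jaw": 0, "xyz": [-300, 14, -140], "twist": 0},
  {"jaw": 0, "xyz": [-300, 14, -140], "twist": 0},
])

```text
time: 20.7
ee_pos: [0.889, 0.1465, 0.335]
tcp_rot: [179.2, 23.1, -173.5]
wrist_force: [-0.4, -0.3, -2.2]
opening: 0.0539
grasp_force: 86.6
```

apply_moves([
  {"jaw": 0, "xyz": [-300, 14, -140], "twist": 0},
  {"jaw": 0, "xyz": [-300, 14, -140], "twist": 0},
  {"jaw": 0, "xyz": [-300, 14, -140], "twist": 0},
])

```text
time: 21.08
ee_pos: [0.898, 0.148, 0.372]
tcp_rot: [179.0, 27.2, -173.6]
wrist_force: [-0.8, 0.2, -1.7]
opening: 0.0539
grasp_force: 86.6
```

```bash
python3 - <<'E'
from h import *
att();tilt(); go(500,260,420,186); go(330,300,400,186)
E
```

```text
attitude error in tool axes [ 0.11  1.91 -2.55] tool tilt,az now (np.float64(27.2), np.float64(8.63)) target (np.float64(25.29), np.float64(8.42))
tilt deg toward x,y [25.9   3.93] q [ 9.5 40.9 70.7 92.6 -0.4  2.7]
at [898. 148. 372.] [ 178.98   27.18 -173.59] t 21.07 F [-0.8  0.2 -1.7] op 0.0539 gf 86.6 -> shift [ 318.8  159.5 -214.9] twist 0.007
at [898. 148. 372.] [ 178.98   27.18 -173.59] t 21.07 F [-0.8  0.2 -1.7] op 0.0539 gf 86.6 -> shift [ 474.3  219.2 -271.2] twist 0.007
```

```bash
cat >> h.py <<'E'
def held(fn):
    o=sensors.get_obs(); img,d,P=snap('wrist',fn); W=cloud(d,P); R=Ro.from_euler('xyz',o['tcp_rot'],degrees=True).as_matrix(); T=(W-o['ee_pos'])@R*1000
    fit(T)
def fit(T):
    m=(abs(T[...,0]-3)<25)&(abs(T[...,1])<22)&(T[...,2]>-75)&(T[...,2]<0); p=T[m]
    rng=np.random.default_rng(0)
    b=p[(p[:,0]>9)&(p[:,2]>-58)]; r=abs(b[:,0]-np.median(b[:,0]))<6; A=np.c_[b[:,1:],np.ones(len(b))]
    for _ in range(10):
        c=np.linalg.lstsq(A[r],b[r,0],rcond=None)[0]; r=abs(A@c-b[:,0])<1.2
    print('back plane x=%.4f y + %.4f z + %.1f'%tuple(c),r.sum(),'deg',np.degrees(np.arctan(c[:2])).round(2),'z range',b[r][:,2].min().round(),b[r][:,2].max().round())
    # rim: circle in y,z per x, cylinder fit
    q=p[(p[:,2]<-48)&(p[:,0]<12)&(p[:,0]>-12)]
    from scipy.optimize import least_squares
    def res(v):
        y0,z0,sy,sz=v; return np.hypot(q[:,1]-y0-sy*q[:,0],q[:,2]-z0-sz*q[:,0])-28
    s=least_squares(res,[0,-33,0,0],loss='soft_l1'); print('cyl axis y0,z0',s.x[:2].round(2),'slopes deg',np.degrees(s.x[2:]).round(2),len(q),'x range',np.percentile(p[p[:,2]<-50][:,0],[1,99]).round(1))
E
python3 - <<'E'
from h import *
i,d,W=load('w10'); R=Ro.from_euler('xyz',[-179.68,.21,-173.16],degrees=True).as_matrix(); fit((W-np.array([.6384,.1112,.2585]))@R*1000)
held('w11'); att()
E
```

```text
back plane x=0.0008 y + 0.0062 z + 15.0 5790 deg [0.05 0.35] z range -58.0 -5.0
cyl axis y0,z0 [  1.11 -31.7 ] slopes deg [-0.03 -0.81] 6395 x range [-12.2  15.2]
back plane x=0.0009 y + 0.0069 z + 15.1 5742 deg [0.05 0.39] z range -58.0 -5.0
cyl axis y0,z0 [  1.19 -31.88] slopes deg [ 0.12 -0.96] 6371 x range [-12.3  15.3]
attitude error in tool axes [ 0.12  1.93 -2.55] tool tilt,az now (np.float64(27.23), np.float64(8.63)) target (np.float64(25.29), np.float64(8.42))
```

```bash
python3 - <<'E'
from h import *
go(400,66,150,189)
E
```

```text
at [897.8 148.  372.6] [ 178.98   27.21 -173.59] t 21.12 F [-0.6 -0.7 -0.8] op 0.054 gf 86.6 -> shift [549.9 -25.4 -32.9] twist -0.045
```

apply_moves([
  {"jaw": 0, "xyz": [61, -3, -4], "twist": -0.02},
  {"jaw": 0, "xyz": [122, -6, -8], "twist": -0.044},
  {"jaw": 0, "xyz": [183, -9, -11], "twist": -0.044},
  {"jaw": 0, "xyz": [244, -11, -14], "twist": -0.044},
  {"jaw": 0, "xyz": [305, -14, -18], "twist": -0.044},
])

```text
time: 21.75
ee_pos: [0.7003, 0.1154, 0.2838]
tcp_rot: [-179.7, 27.1, -170.8]
wrist_force: [-1.0, 0.4, -1.0]
opening: 0.0536
grasp_force: 86.6
```

apply_moves([
  {"jaw": 0, "xyz": [61, -3, -4], "twist": 0},
  {"jaw": 0, "xyz": [122, -6, -8], "twist": 0},
  {"jaw": 0, "xyz": [183, -9, -11], "twist": 0},
  {"jaw": 0, "xyz": [244, -11, -15], "twist": 0},
  {"jaw": 0, "xyz": [244, -11, -15], "twist": 0},
])

```text
time: 22.38
ee_pos: [0.4786, 0.0682, 0.1845]
tcp_rot: [-179.7, 27.0, -170.8]
wrist_force: [1.0, 0.8, -1.7]
opening: 0.0537
grasp_force: 86.6
```

```bash
python3 - <<'E'
from h import *
att();tilt();go(250,41,150,189)
E
```

```text
attitude error in tool axes [ 0.06  1.67 -0.05] tool tilt,az now (np.float64(26.96), np.float64(8.61)) target (np.float64(25.29), np.float64(8.42))
tilt deg toward x,y [25.69  3.89] q [  7.9 -33.7 -29.9  66.9   0.3  -1.2]
at [478.6  68.2 184.5] [-179.72   26.96 -170.78] t 22.38 F [ 1.   0.8 -1.7] op 0.0537 gf 86.6 -> shift [220.6   9.4 -73.6] twist 0.004
```

apply_moves([
  {"jaw": 0, "xyz": [55, 2, -20], "twist": 0},
  {"jaw": 0, "xyz": [110, 5, -38], "twist": 0},
  {"jaw": 0, "xyz": [140, 6, -48], "twist": 0},
  {"jaw": 0, "xyz": [140, 6, -48], "twist": 0},
])

```text
time: 22.88
ee_pos: [0.37, 0.0567, 0.1766]
tcp_rot: [-179.7, 25.1, -170.8]
wrist_force: [0.2, -0.6, -1.6]
opening: 0.0537
grasp_force: 86.7
```

```bash
python3 - <<'E'
from h import *
att();tilt();go(250,41,150,189)
E
```

```text
attitude error in tool axes [ 0.09 -0.23 -0.02] tool tilt,az now (np.float64(25.06), np.float64(8.62)) target (np.float64(25.29), np.float64(8.42))
tilt deg toward x,y [23.99  3.64] q [  8.8 -48.5 -36.8  76.6  -0.1  -0.4]
at [370.   56.7 176.6] [-179.74   25.06 -170.76] t 22.88 F [ 0.2 -0.6 -1.6] op 0.0537 gf 86.7 -> shift [120.8   3.6 -27.2] twist 0.004
```

```bash
python3 - <<'E'
from h import *
go(310,320,390,189.2)
E
```

```text
at [370.   56.7 176.6] [-179.74   25.06 -170.76] t 22.88 F [ 0.2 -0.6 -1.6] op 0.0537 gf 86.7 -> shift [ -75.1  268.5 -201.7] twist 0.001
```

apply_moves([
  {"jaw": 0, "xyz": [-10, 36, -35], "twist": 0},
  {"jaw": 0, "xyz": [-20, 75, -65], "twist": 0},
  {"jaw": 0, "xyz": [-32, 115, -95], "twist": 0},
  {"jaw": 0, "xyz": [-43, 155, -123], "twist": 0},
  {"jaw": 0, "xyz": [-54, 195, -150], "twist": 0},
])

```text
time: 23.5
ee_pos: [0.3242, 0.25, 0.3353]
tcp_rot: [-179.9, 25.1, -170.8]
wrist_force: [1.5, -0.1, -2.4]
opening: 0.0539
grasp_force: 86.4
```

apply_moves([
  {"jaw": 0, "xyz": [-10, 37, -26], "twist": 0},
  {"jaw": 0, "xyz": [-21, 73, -52], "twist": 0},
  {"jaw": 0, "xyz": [-21, 73, -52], "twist": 0},
  {"jaw": 0, "xyz": [-21, 73, -52], "twist": 0},
])

```text
time: 24.0
ee_pos: [0.3098, 0.3199, 0.3886]
tcp_rot: [-179.8, 24.9, -170.8]
wrist_force: [0.0, -0.8, -1.6]
opening: 0.054
grasp_force: 86.7
```

```bash
python3 - <<'E'
from h import *
att();tilt()
img,d,P=snap('wrist','w12'); W=cloud(d,P); go(310,320,390,189.2)
cv2.imwrite('pics/w12b.png',cv2.resize(img[:,:,::-1],None,fx=1.5,fy=1.5))
E
```

```text
attitude error in tool axes [ 0.15 -0.39 -0.03] tool tilt,az now (np.float64(24.9), np.float64(8.75)) target (np.float64(25.29), np.float64(8.42))
tilt deg toward x,y [23.84  3.67] q [ 58.4 -20.5   3.6  97.4 -18.7  46.4]
at [309.8 319.2 388.4] [-179.78   24.89 -170.8 ] t 24.05 F [ 0.1 -0.6 -2.7] op 0.0539 gf 86.7 -> shift [-1.   0.7 -1.3] twist 0.0
```

View pics/w12b.png

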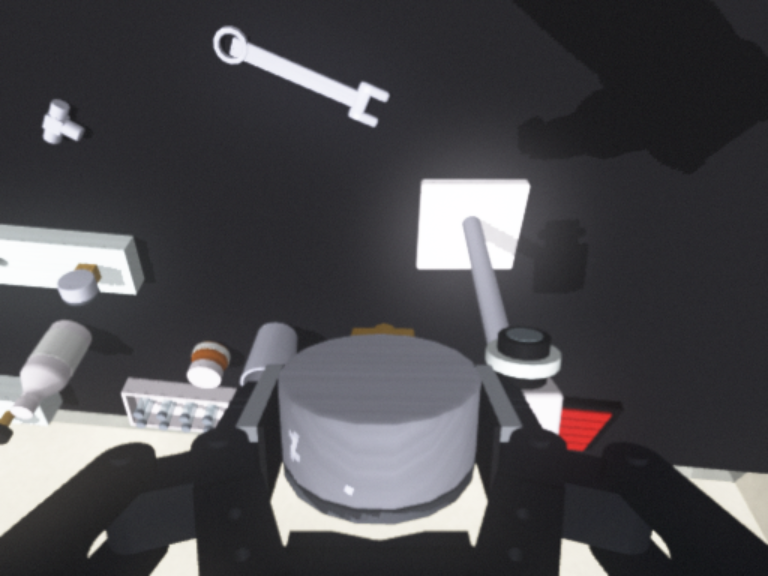

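The base plate is at (417–528, 180–270), the post runs from (470,222) up to (495,330), the lens is at (525,340) with its ring at (523,360), and the held gauge is in the middle. Next I'll fit the post, plate and head from the depth data.

```bash
python3 - <<'E'
from h import *
from scipy.optimize import least_squares
img,d,W=load('w12'); W=W*1000; z=W[...,2]
n=(abs(W[...,0]-470)<110)&(abs(W[...,1]-450)<90)
b=n&(z>8)&(z<22)&(img.min(2)>110); p=W[b]; print('plate',len(p),np.median(p[:,2]),cv2.minAreaRect(p[:,:2].astype(np.float32)))
q=W[n&(z>30)&(z<205)]; q=q[np.hypot(q[:,0]-483,q[:,1]-447)<35]
f=lambda v:np.hypot(q[:,0]-v[0]-v[2]*q[:,2],q[:,1]-v[1]-v[3]*q[:,2])-11
s=least_squares(f,[485,452,0,0],loss='soft_l1',f_scale=1); print('post',len(q),s.x.round(3),'rms',np.median(abs(f(s.x))).round(2))
s2=least_squares(lambda v:f([v[0],v[1],0,0]),[485,452],loss='soft_l1',f_scale=1); print('post vertical',s2.x)
h=n&(z>215); p=W[h]; col=img[h]; print('head',len(p),p.min(0),p.max(0))
# lens/ring: dark & bright; project on camera axes
az=np.radians(9.3-180); x=np.array([np.cos(az)*np.cos(np.radians(25)),np.sin(az)*np.cos(np.radians(25)),-np.sin(np.radians(25))]); y=np.array([-np.sin(az),np.cos(az),0]); zc=np.cross(x,y)
L0=np.array([*(s2.x+60*np.array([np.cos(az),np.sin(az)])),250.]); print('lens from post',L0)
c=np.c_[(p-L0)@x,(p-L0)@y,(p-L0)@zc]
dark=col.max(1)<70
for nm,m in(('dark',dark),('bright',~dark)): print(nm,m.sum(),np.percentile(c[m],[1,10,50,90,99],axis=0).round(1).tolist())
fr=c[dark&(abs(c[:,0])<4)]; print('front face', len(fr), fr.mean(0) if len(fr) else '', fr.min(0) if len(fr) else '',fr.max(0) if len(fr) else '')
hist=np.histogram(c[:,0],bins=np.arange(-100,20,5)); print(hist[0])
for lo in range(-80,10,5):
    k=c[(c[:,0]>lo)&(c[:,0]<lo+5)]
    if len(k)>15: print(lo,len(k),'y',np.percentile(k[:,1],[2,98]).round(1),'z',np.percentile(k[:,2],[2,98]).round(1))
E
```

```text
plate 3500 15.09344623469643 ((490.1222839355469, 458.5295715332031), (121.87452697753906, 120.60527038574219), 9.411734580993652)
post 1109 [ 4.80724e+02  4.56819e+02 -0.00000e+00 -1.00000e-03] rms 0.3
post vertical [480.71672408 456.72766071]
head 2160 [412.79204753 422.20791692 234.87877539] [468.22095254 478.96570303 300.91382883]
lens from post [421.5053811  447.03143145 250.        ]
dark 633 [[-32.8, -16.6, -16.0], [-29.9, -11.3, -0.6], [-5.0, 4.3, 15.4], [0.1, 16.9, 18.7], [0.7, 18.9, 20.0]]
bright 1527 [[-62.7, -23.9, -11.6], [-50.6, -20.2, 0.8], [-18.7, -5.1, 21.9], [0.2, 19.6, 26.0], [1.0, 26.6, 27.5]]
front face 286 [-0.86490673  1.99506982  8.12368772] [ -3.99661567 -18.23163835 -16.83017382] [ 1.04759219 19.09283385 20.05662539]
[  0   0   0   0   0   0   4  35  57  64  78  88 210 126 115  63 221 455
 152 240 252   0   0]
-65 35 y [-23.9 -11.5] z [23.4 26.4]
-60 57 y [-23.1  -9. ] z [23.7 26.4]
-55 64 y [-23.3  -5.8] z [23.6 26.2]
-50 78 y [-23.   -3.5] z [23.9 26.6]
-45 88 y [-22.8  -0.8] z [23.9 26.5]
-40 210 y [-23.4   2.7] z [ 1.2 25.9]
-35 126 y [-20.   17.8] z [ 4.8 22.8]
-30 115 y [-12.8  18.5] z [ 4.2 19.9]
-25 63 y [-20.8  26.5] z [ 4.4 27.6]
-20 221 y [-20.4  26.7] z [ 0.1 27.7]
-15 455 y [-24.3  26. ] z [-12.1  27.3]
-10 152 y [-14.8  18.9] z [-0.3 19.6]
-5 240 y [-16.1  18.7] z [-16.1  19.5]
0 252 y [-15.7  16.1] z [-14.8  16.7]
```

```bash
cat >> h.py <<'E'
def dial(goz=True):
    o=sensors.get_obs(); R=Ro.from_euler('xyz',o['tcp_rot'],degrees=True).as_matrix()
    az=np.radians(9.4-180); c=np.cos(np.radians(25)); x=np.array([np.cos(az)*c,np.sin(az)*c,-np.sin(np.radians(25))]); L=np.array([421.6,447.2,250.4])
    F=L+120*x; D=1000*np.array(o['ee_pos'])+R@np.array([-13.1,1.15,-31.7]); print('focus',F.round(1),'dial',D.round(1),'err world',(F-D).round(1),'tool shift',(R.T@(F-D)).round(1)); att()
E
python3 - <<'E'
from h import *
dial()
E
```

```text
focus [314.3 429.4 199.7] dial [308.2 320.2 422.6] err world [   6.1  109.2 -223. ] tool shift [ 72.5 107.6 211.7]
attitude error in tool axes [ 0.12 -0.4  -0.06] tool tilt,az now (np.float64(24.89), np.float64(8.68)) target (np.float64(25.29), np.float64(8.42))
```

apply_moves([
  {"jaw": 0, "xyz": [16, 23, 46], "twist": 0},
  {"jaw": 0, "xyz": [32, 47, 92], "twist": 0},
  {"jaw": 0, "xyz": [48, 71, 139], "twist": 0},
  {"jaw": 0, "xyz": [63, 93, 184], "twist": 0},
  {"jaw": 0, "xyz": [72, 107, 211], "twist": 0},
])

```text
time: 24.68
ee_pos: [0.3159, 0.4267, 0.1632]
tcp_rot: [-179.7, 24.8, -170.8]
wrist_force: [0.7, 1.0, -2.3]
opening: 0.0537
grasp_force: 86.9
```

apply_moves([
  {"jaw": 0, "xyz": [0, 0, 0], "twist": 0},
  {"jaw": 0, "xyz": [0, 0, 0], "twist": 0},
  {"jaw": 0, "xyz": [0, 0, 0], "twist": 0},
  {"jaw": 0, "xyz": [0, 0, 0], "twist": 0},
])

```text
time: 25.18
ee_pos: [0.316, 0.4278, 0.1675]
tcp_rot: [-179.8, 24.9, -170.8]
wrist_force: [-1.6, -0.6, -2.3]
opening: 0.0541
grasp_force: 86.9
```

```bash
python3 - <<'E'
from h import *
dial();tilt();held('w13')
for n in('top','scene'):
    img,d,P=snap(n,n+'F'); W=cloud(d,P); 
    if n=='top': blob(W,464,-379,60,8,45,img,True); blob(W,605,-319,75,5,45,img,True)
a=cv2.imread('pics/sceneF.png'); cv2.imwrite('pics/sF.png',cv2.resize(a[40:240,180:380],None,fx=3,fy=3,interpolation=3))
E
```

```text
focus [314.3 429.4 199.7] dial [314.3 428.8 201.8] err world [-0.   0.6 -2.1] tool shift [0.8 0.6 1.9]
attitude error in tool axes [ 0.17 -0.37 -0.09] tool tilt,az now (np.float64(24.92), np.float64(8.8)) target (np.float64(25.29), np.float64(8.42))
tilt deg toward x,y [23.86  3.69] q [ 64.9 -14.5 -17.1  72.8 -20.5  53.1]
back plane x=0.0007 y + 0.0065 z + 15.0 5745 deg [0.04 0.37] z range -58.0 -5.0
cyl axis y0,z0 [  1.19 -32.02] slopes deg [ 0.08 -0.95] 6401 x range [-12.4  15.2]
blob 75 rect ((465.4402770996094, -371.3517150878906), (31.611309051513672, 33.86552429199219), 28.577621459960938) zmax [18.5 29. ]
blob 78 rect ((605.2649536132812, -316.05328369140625), (21.50902557373047, 57.53650665283203), 79.98715209960938) zmax [18.5 26.9]
```

View pics/sF.png

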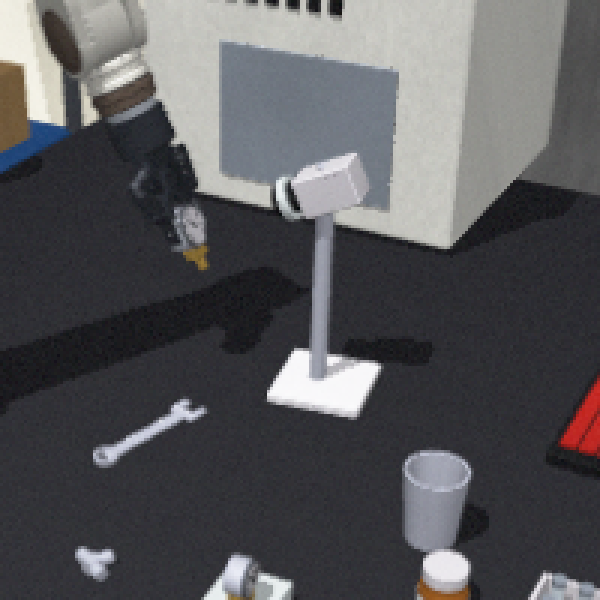

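The scene view shows the gauge at about (195,225), dial towards the lens at (287,195) and stem end (200,262) down. The two brass parts are still in their boxes. It needs one small trim, then a pause to settle.

apply_moves([
  {"jaw": 0, "xyz": [1, 1, 2], "twist": 0},
  {"jaw": 0, "xyz": [1, 1, 2], "twist": 0},
  {"jaw": 0, "xyz": [1, 1, 2], "twist": 0},
  {"jaw": 0, "xyz": [1, 1, 2], "twist": 0},
  {"jaw": 0, "xyz": [1, 1, 2], "twist": 0},
])

```text
time: 25.95
ee_pos: [0.3155, 0.4287, 0.1639]
tcp_rot: [-179.7, 24.9, -170.8]
wrist_force: [0.2, 0.3, -1.9]
opening: 0.0541
grasp_force: 86.9
```

```bash
python3 - <<'E'
from h import *
dial(); o=sensors.get_obs(); print(o['qd'].round(1),o['grasp_force'])
print(bot.job_done())
E
```

```text
focus [314.3 429.4 199.7] dial [313.9 429.8 198.2] err world [ 0.4 -0.3  1.5] tool shift [-1.  -0.4 -1.2]
attitude error in tool axes [ 0.09 -0.44 -0.03] tool tilt,az now (np.float64(24.86), np.float64(8.61)) target (np.float64(25.29), np.float64(8.42))
[-0.1  0.   0.  -0.1 -0.1  0. ] 86.85220800340176
the job is handed in; nothing more can be done
None
```

The job is handed in at about 26 s: the nut is in the square box, the nipple is in the oblong box, and the larger gauge is held steady at the focus, by my own measurements about 1.6 mm and 0.5° off target; no verdict came back.

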